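Roll the wooden rod onto the red line

TASK

The wooden rod lying on the plywood board is to be drilled over the red line: with the fingertips or the outside of the fingers, push it sideways just above its mid-height so that it rolls across the board, and leave it at rest on the board lying straight along the red line, its middle over the stripe and some of the stripe showing beyond both ends. Roll it, do not drag it; never pinch it, lift it or carry it, and leave the other things on the bench alone.

Things in the scene. Friction and masses are not known exactly. Their poses are not given: they have to be found in the camera images.
- rod: Waxed wooden rod, 50 mm diameter, 160 mm long, 0.15 to 0.3 kg, lying between the lines, within 4 degrees of parallel to them. Origin: its centre; x: its long axis; y, z turn as it rolls. Slippery (friction about 0.2, fingers too): with the fingertips 12 to 31 mm above the board (best just above mid-height, 25) a slow sideways push rolls it and it stays against the fingers; much higher they jam on it. Let go after a slow push it stops within 5 mm.
- red_line: The red line: a flat painted stripe on the board, 240 mm long, 12 mm wide, no height. The origin is the middle of the stripe, on the board's top face; its x axis runs along the stripe, y across it, z up. It is 85 to 155 mm from the rod, on either side of it.
- black_line: A second painted stripe like the red one but black, on the other side of the rod and parallel to the red one; not wanted. Same origin and axes.
- board: Fixed plywood board on the bench, 300 mm (its x, along the lines) by 480 mm (its y, across them), 12 mm thick; its top face is 12 mm above the bench. The origin is the centre of its underside.
- glue_bottle: Bystander, not to be disturbed: small yellow glue bottle, 38 mm across, 75 mm tall, standing on the plywood board's strip farthest from the robot, beyond the rod's end. The origin is the centre of its underside.
- tape_roll: Bystander, not to be disturbed: blue roll of tape lying flat, 68 mm across, 24 mm tall. The origin is the centre of its underside.
- spray_can: Bystander, not to be disturbed: blue spray can standing, 62 mm across, 160 mm tall. The origin is the centre of its underside.
- screwdriver: Bystander, not to be disturbed: screwdriver with red handle lying on the bench. The origin is the middle of it near its underside.
- hammer: Bystander, not to be disturbed: hammer with wooden handle lying on the bench. The origin is the middle of it near its underside.
- offcut: Bystander, not to be disturbed: pale wood offcut 100 x 45 x 35 mm lying on the bench. The origin is the centre of its underside.
- screw_jar: Bystander, not to be disturbed: glass jar with red lid, 60 mm across, 70 mm tall. The origin is the centre of its underside.
Mind the look-alikes: they are no part of the job. Of the things like the rod, leave any that is pink; of the rest the smaller one is meant.

How it is judged (in metres and radians):
On the way:
1. the rod has rolled about its axis by a good third of a turn (it was not dragged) (angle between rod's own z axis and vertical above 2.1 rad), for 0.02 s.
At the end, for the whole second after the job is handed in: The rod lies at rest on the board along the red line: its centre within 7 mm of the line's middle across it and 38 mm along it, its axis within 0.12 rad of the line (y of rod in the frame of red_line between -0.007 and 0.007 m and x of rod in the frame of red_line between -0.038 and 0.038 m and angle between the x axis of rod and the x axis of red_line, either way round below 0.12 rad and z of rod in the frame of red_line between 0.021 and 0.028 m and linear speed of rod below 0.01 m/s and angular speed of rod below 0.3 rad/s); the robot touches nothing.
It fails at once if the rod is lifted off the board by more than 10 mm (height (world z) of rod above 0.047 m).
It fails at once if a bystander is moved by more than 12 mm (distance of any of glue_bottle, tape_roll, spray_can, screwdriver, hammer, offcut, screw_jar from where it was at the start of the episode above 0.012 m).
It also fails if it takes over 38 s, if anything falls off the work surface, if the arm or the gripper's body presses on something with over 40 N, if the wrist force passes 120 N, or if a joint passes its speed limit or range.

ROBOT

A 7-joint arm with a two-finger parallel gripper is mounted at the origin on the work surface. World frame = base frame: x ahead of the robot, y to its left, z up, the work surface at z = 0. Lengths are in m, angles in degrees, forces in N, time in s.
With the tool pointing down it reaches from about 0.425 to 0.925 m from the base axis. Payload 6.8 kg.
Tool frame: the origin (TCP) lies on the centre line of the jaws, within the pads' length; the fingertips stand 17 mm ahead of it and the grasp point (between the pads) lies 2 mm behind it; z points along the fingers, y is the line along which they close (so a half turn about z gives the same grasp; the last joint's range is limited). The gripper opens to 88 mm and grips with 3 to 60 N. Pads are 20 mm wide; open, the fingers measure 115 mm over their backs; the gripper's body (75 mm by 178 mm) begins 61 mm behind the grasp point.
Start: joints at [-73.745, 27.33, 1.283, 89.118, -0.659, 63.558, -4.761], TCP at [0.258, 0.624, 0.24] pointing down, gripper open.
Joint ranges: [-169.35, 169.35], [-19.33, 120.38], [-80.79, 83.38], [13.8, 139.57], [-78.32, 258.32], [9.67, 109.79], [-169.56, 169.56]. Speed limits (degrees/s): [136.94, 136.94, 180, 180, 180, 180, 180].

INTERFACE

Orientations are given as [roll, pitch, yaw] about the fixed x, y, z axes, in that order (R = Rz(yaw) Ry(pitch) Rx(roll)).
In Python, from workcell import ctrl, snapshot gives the robot as it stands.
- The arm moves only by the shell command python3 -m pendant 'ROWS' [FORCE]. ROWS is text: rows parted by semicolons, each of 7 numbers parted by spaces: the turn, a rotation vector about the tool's x, y, z in rad, then the shift along the tool's x, y, z in m, then the closure, from -1 (fully open) to 1 (shut). A call has 1 to 20 rows; each row shifts and turns the commanded pose from where the row before left it, along the tool's axes as they then stand; what a row does not reach is not made up. A row lasts 1/12 s, in which the tool goes at most 41.7 mm and 7.16 degrees, less where a joint would pass 70% of its speed; a pose out of reach is approached as far as the arm can. A call with a gripper value outside its range is refused whole. The fingers move at their own pace and stop on an object; FORCE is the grip in N (left out, the last holds). Time passes only in rows, so rows that do not move let the fingers close. It gives the time, the measured TCP pose, the force, the opening and the grip force at its end, in the units of the state.
- ctrl.read_state(): the state, without advancing time (a new reading comes with each control period).
- snapshot(name): name is "side" or "top" or "wrist"; returns a dict with "frame" (384x512x3 uint8, red, green, blue), "depth" (384x512 float32, m along the optical axis (not along the pixel's ray), 0 where there is no reading), "camera_matrix" (3x3 intrinsics, pixels), "R" (3x3) and "t" (3): a world point X has camera coordinates R X + t. Camera axes: x right, y down, z forward; pixel columns grow to the right and rows downward; lengths in m; the calibration is good to about 2 mm. A picture is of the moment at which its call begins.
- ctrl.close_job(): hands the job in; it is judged then, once.
The state is a dict: "t": time; "q": joint angles; "qvel": joint speeds; "effort": joint torques, N m; "ee_pos": TCP position; "tool_rot": TCP orientation; "ft_force": force on the tool from outside, world axes, zero at the start; "wrist_torque": the same for the moment, N m; "width": opening from 0.0 (shut) to 1.0 (fully open); "gripper_force": force on a finger pad.
Only numpy, scipy, OpenCV 4.12 (cv2) and the standard library are available. Lean on these libraries where they do the work, as an engineer would, in place of code of your own. Each camera call takes 0.05 s, during which the arm holds its last target. There are 200 camera calls.

## Working session

There is one attempt and no reset: what is moved stays moved. The work goes in short steps, Python scripts to look and compute and a shell command to move; the robot and the scene stay as the last step left them, time stands still between calls to the robot, and variables do not carry over. Pictures are saved under pics/ and viewed, at most 10 in all, crops included, and the job is handed in when it is done.

```bash
mkdir -p pics
python3 - <<'E'
from workcell import ctrl, snapshot
import cv2,numpy as np
for n in ("top","side"):
    s=snapshot(n); cv2.imwrite(f"pics/{n}0.png",s["frame"][:,:,::-1]); np.savez(f"{n}0.npz",**s)
    print(n,s["camera_matrix"].tolist(),(-s["R"].T@s["t"]).round(3))
st=ctrl.read_state(); print(st)
E
```

```text
top [[457.9867771457258, 0.0, 255.85592024724664], [0.0, 457.9867771457258, 196.08831221782373], [0.0, 0.0, 1.0]] [ 0.362 -0.044  1.425]
side [[368.4169252878911, 0.0, 250.7553074199836], [0.0, 368.4169252878911, 196.2288150378379], [0.0, 0.0, 1.0]] [ 0.473 -0.954  0.659]
{'t': 0.1, 'q': array([-73.74552313,  27.3717941 ,   1.28130771,  89.16930394,
        -0.65773644,  63.55895375,  -4.76145185]), 'qvel': array([-0.01629408, -0.00934479, -0.00317641, -0.15963621,  0.00830973,
       -0.10920626, -0.03655538]), 'effort': array([ 5.31089652e-03, -5.84091067e+01,  1.54032066e+00, -2.73315024e+01,
       -5.42193570e-02,  1.30501177e-02,  5.14778014e-05]), 'ee_pos': array([0.2575816 , 0.62338355, 0.23879537]), 'tool_rot': array([-1.79907680e+02,  8.29516478e-03,  1.57552345e+02]), 'ft_force': array([-0.26063068,  0.26185494, -0.57934552]), 'wrist_torque': array([-0.04756865, -0.01486291,  0.01707159]), 'gripper_force': 0.0, 'width': 1.0002796745836777}
```

View pics/top0.png

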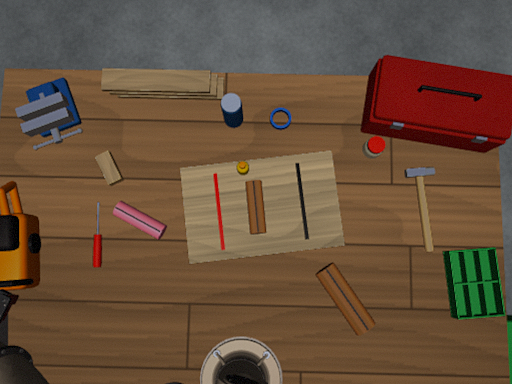

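View pics/side0.png

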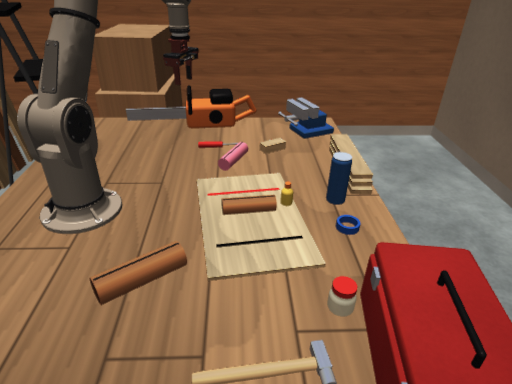

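The top view shows the target rod at about (256,207), the red line at (219,211) and the black line at (302,201). The glue bottle is at (242,167). The larger look-alike is off the board at (345,298) and the pink one is at (139,219). In the side view the rod is at (250,205), just on the near side of the red line. Next I'll measure these.

```bash
cat > m.py <<'E'
import cv2,numpy as np
from workcell import ctrl, snapshot
def cast(s,px,z):
    K,R,t=s["camera_matrix"],s["R"],s["t"]; c=-R.T@t
    d=(np.c_[np.atleast_2d(px),np.ones(len(np.atleast_2d(px)))]@np.linalg.inv(K).T)@R
    return c+d*((z-c[2])/d[:,2])[:,None]
def masks(s):
    h=cv2.cvtColor(s["frame"],cv2.COLOR_RGB2HSV).astype(int);H,S,V=h[...,0],h[...,1],h[...,2]
    return dict(red=((H<6)|(H>174))&(S>190)&(V>100),rod=(H>=5)&(H<14)&(S>120)&(V>60),black=V<50,
        bottle=(H>18)&(H<30)&(S>180)&(V>100),can=(H>100)&(H<125)&(S>80))
def find(s,name,z,roi):
    m=masks(s)[name].astype(np.uint8); r=np.zeros_like(m); x0,y0,x1,y1=roi; r[y0:y1,x0:x1]=1
    n,l,st,c=cv2.connectedComponentsWithStats(m*r); k=1+np.argmax(st[1:,4])
    ys,xs=np.nonzero(l==k); P=cast(s,np.c_[xs,ys],z)[:,:2]
    c,(L,W),a=cv2.minAreaRect(P.astype(np.float32)*1000)
    u=np.linalg.svd(P-P.mean(0),full_matrices=False)[2][0]; u*=np.sign(u[0])
    C=P.mean(0)
    print(name,"mean",C.round(4),"rect c",np.round(c,1),"LW",round(L,1),round(W,1),"deg",np.degrees(np.arctan2(u[1],u[0])).round(2),"n",len(P))
    return C,u
E
python3 - <<'E'
from m import *
s=dict(np.load("top0.npz"))
rc,ru=find(s,"red",.012,(190,160,236,260))
find(s,"black",.012,(285,150,320,250))
oc,ou=find(s,"rod",.040,(236,170,280,245))
find(s,"bottle",.07,(230,155,255,180)); find(s,"can",.17,(215,85,250,130))
d=oc-rc;n=np.array([-ru[1],ru[0]]);print("rod in line",d@ru,d@n)
s=dict(np.load("side0.npz")); find(s,"rod",.040,(215,190,282,220)); find(s,"red",.012,(200,180,285,200))
E
```

```text
red mean [0.5023 0.0799] rect c [501.4  79.6] LW 235.1 9.9 deg 7.94 n 225
black mean [ 0.5405 -0.1772] rect c [ 539.9 -177.1] LW 233.3 8.5 deg 8.01 n 195
rod mean [ 0.5368 -0.0522] rect c [537.1 -52. ] LW 120.7 6.0 deg 7.16 n 65
bottle mean [0.6288 0.0081] rect c [631.8   8.9] LW 32.5 32.1 deg -75.42 n 78
can mean [0.7532 0.0337] rect c [756.4  33. ] LW 60.6 56.3 deg -81.8 n 285
rod in line 0.015960902187562315 -0.1356099968455898
rod mean [ 0.5123 -0.0364] rect c [514.8 -34.9] LW 165.3 80.8 deg 8.86 n 776
red mean [0.4947 0.0819] rect c [498.4  82.6] LW 232.2 6.7 deg 8.13 n 78
```

```bash
cat >> m.py <<'E'
def tall(s,roi,lo,hi):
    K,R,t=s["camera_matrix"],s["R"],s["t"]; x0,y0,x1,y1=roi
    v,u=np.mgrid[y0:y1,x0:x1]; d=s["depth"][y0:y1,x0:x1]
    X=np.stack([(u-K[0,2])*d/K[0,0],(v-K[1,2])*d/K[1,1],d],-1)
    X=((X-t)@R)[d>0]
    return X[(X[:,2]>lo)&(X[:,2]<hi)]
def rod(s,roi):
    X=tall(s,roi,.03,.075)
    c,(L,W),a=cv2.minAreaRect((X[:,:2]*1000).astype(np.float32))
    u=np.linalg.svd(X[:,:2]-X[:,:2].mean(0),full_matrices=False)[2][0]; u*=np.sign(u[0])
    print("rod rect",np.round(c,1),round(L,1),round(W,1),"mean",X.mean(0).round(4),"top",np.percentile(X[:,2],[5,50,95]).round(3),"deg",np.degrees(np.arctan2(u[1],u[0])).round(2),"n",len(X))
    return np.array(c)/1000,u
def rel(oc,rc=np.array([.5018,.0798]),a=np.radians(8)):
    u=np.array([np.cos(a),np.sin(a)]);n=np.array([-u[1],u[0]]); print("rod in line mm",(1000*(oc-rc)@u).round(1),(1000*(oc-rc)@n).round(1))
E
python3 - <<'E'
from m import *
s=dict(np.load("top0.npz"))
oc,u=rod(s,(240,176,280,245)); rel(oc)
X=tall(s,(190,190,235,240),-1,1);print("board z",np.median(X[:,2]))
s=dict(np.load("side0.npz")); oc,u=rod(s,(215,185,279,222)); rel(oc)
E
```

```text
rod rect [513.  -32.9] 160.6 49.9 mean [ 0.512  -0.033   0.0569] top [0.044 0.058 0.065] deg 6.75 n 877
rod in line mm -4.6 -113.2
board z 0.012429071760975307
rod rect [511.9 -41.2] 164.2 49.7 mean [ 0.5113 -0.0487  0.0506] top [0.033 0.053 0.062] deg 6.32 n 795
rod in line mm -6.8 -121.2
```

The rod's centre is near (0.513, -0.035), and it lies at about 6.7°. The red line is at (0.502, 0.080) and 8°. So the roll is about 115 mm in +n. I'll swing to the -y side of the rod with the tool at yaw 98, which puts both open fingertips along the rod and makes tool x the push direction.

```bash
R='0 0 0 0 0 0 -1'; python3 -m pendant '0 0 .0371 -.0274 -.0087 0 -1;0 0 .0371 -.0274 -.0087 0 -1;0 0 .0371 -.0274 -.0087 0 -1;0 0 .0371 -.0274 -.0087 0 -1;0 0 .0371 -.0274 -.0087 0 -1;0 0 .0371 -.0274 -.0087 0 -1;0 0 .0371 -.0274 -.0087 0 -1;0 0 .0371 -.0274 -.0087 0 -1;0 0 .0371 -.0274 -.0087 0 -1;0 0 .0371 -.0274 -.0087 0 -1;0 0 .0371 -.0274 -.0087 0 -1;0 0 .0371 -.0274 -.0087 0 -1;0 0 .0371 -.0274 -.0087 0 -1;0 0 .0371 -.0274 -.0087 0 -1'
```

```text
t: 1.27
ee_pos: [0.4926, 0.3009, 0.2393]
tool_rot: [-180.0, -0.0, 127.7]
ft_force: [2.1, -0.2, 0.4]
width: 1.0
gripper_force: 0.0
```

```bash
python3 -m pendant '0 0 .0371 -.0274 -.0087 0 -1;0 0 .0371 -.0274 -.0087 0 -1;0 0 .0371 -.0274 -.0087 0 -1;0 0 .0371 -.0274 -.0087 0 -1;0 0 .0371 -.0274 -.0087 0 -1;0 0 .0371 -.0274 -.0087 0 -1;0 0 .0371 -.0274 -.0087 0 -1;0 0 .0371 -.0274 -.0087 0 -1;0 0 .0371 -.0274 -.0087 0 -1;0 0 .0371 -.0274 -.0087 0 -1;0 0 .0371 -.0274 -.0087 0 -1;0 0 .0371 -.0274 -.0087 0 -1;0 0 .0371 -.0274 -.0087 0 -1;0 0 .0371 -.0274 -.0087 0 -1;0 0 0 0 0 0 -1;0 0 0 0 0 0 -1'
python3 - <<'E'
from m import *
s=ctrl.read_state();print(s["ee_pos"],s["tool_rot"])
a=np.radians(s["tool_rot"][2]);d=np.array([.5225,-.100])-s["ee_pos"][:2]
print("tool shift",d@[np.cos(a),np.sin(a)],d@[np.sin(a),-np.cos(a)])
w=snapshot("wrist");cv2.imwrite("pics/w1.png",w["frame"][:,:,::-1])
E
```

```text
t: 2.6
ee_pos: [0.5358, -0.095, 0.2395]
tool_rot: [-180.0, 0.0, 97.8]
ft_force: [0.2, 1.2, -0.7]
width: 1.004
gripper_force: 0.0
[ 0.53579711 -0.09495109  0.23949272] [-1.79968782e+02  1.21767681e-02  9.78247055e+01]
tool shift -0.0031915956808433584 -0.013860676982008538
```

View pics/w1.png

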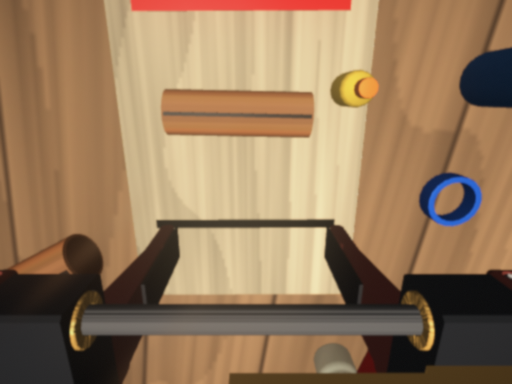

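The wrist view shows the rod at about (238,113), the bottle to its right at (357,88), and the red line's edge along the top. The fingers are behind the rod with a clear gap, so I'll descend.

```bash
python3 -m pendant '0 0 .004 -.003 -.014 .018 -1;0 0 0 0 0 .018 -1;0 0 0 0 0 .018 -1;0 0 0 0 0 .018 -1;0 0 0 0 0 .018 -1;0 0 0 0 0 .018 -1;0 0 0 0 0 .018 -1;0 0 0 0 0 .018 -1;0 0 0 0 0 .018 -1;0 0 0 0 0 .0145 -1;0 0 0 0 0 .008 -1;0 0 0 0 0 0 -1;0 0 0 0 0 0 -1'
python3 - <<'E'
from m import *
print(ctrl.read_state()["ee_pos"])
w=snapshot("wrist");cv2.imwrite("pics/w2.png",w["frame"][:,:,::-1]);np.savez("w2.npz",**w)
s=snapshot("side");np.savez("s2.npz",**s)
rc,ru=find(w,"red",.012,(0,0,512,200)); m=masks(w)["rod"]; ys,xs=np.nonzero(m);print(xs.min(),xs.max(),ys.min(),ys.max())
E
```

```text
t: 3.73
ee_pos: [0.5231, -0.0972, 0.0551]
tool_rot: [-180.0, -0.0, 97.9]
ft_force: [-0.4, 0.3, 0.8]
width: 1.002
gripper_force: 0.0
[ 0.52311204 -0.09719991  0.05508675]Traceback (most recent call last):
  File "<stdin>", line 5, in <module>
  File "m.py", line 13, in find
    n,l,st,c=cv2.connectedComponentsWithStats(m*r); k=1+np.argmax(st[1:,4])
                                                        ~~~~~~~~~^^^^^^^^^^
    return _wrapfunc(a, 'argmax', axis=axis, out=out, **kwds)
    return bound(*args, **kwds)
ValueError: attempt to get argmax of an empty sequence
```

View pics/w2.png

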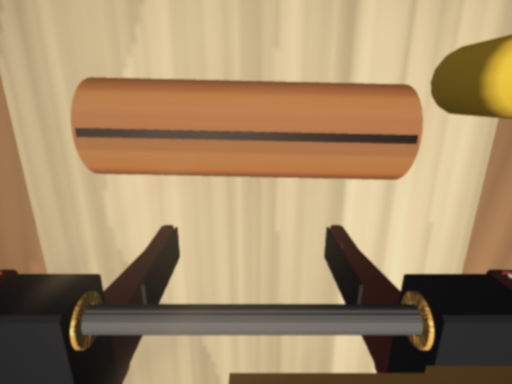

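The fingertips are low behind the rod and centred on it: tips at x≈178 and 327, rod spanning 72–422. I'll start the slow push.

```bash
python3 -m pendant '0 0 0 .003 0 0 -1;0 0 0 .003 0 0 -1;0 0 0 .003 0 0 -1;0 0 0 .003 0 0 -1;0 0 0 .003 0 0 -1;0 0 0 .003 0 0 -1;0 0 0 .003 0 0 -1;0 0 0 .002 0 0 -1;0 0 0 .002 0 0 -1;0 0 0 .002 0 0 -1;0 0 0 .002 0 0 -1;0 0 0 .002 0 0 -1;0 0 0 .002 0 0 -1;0 0 0 .002 0 0 -1;0 0 0 .002 0 0 -1;0 0 0 .003 0 0 -1;0 0 0 .003 0 0 -1;0 0 0 .003 0 0 -1;0 0 0 .003 0 0 -1;0 0 0 .003 0 0 -1'
python3 - <<'E'
from m import *
w=snapshot("wrist");cv2.imwrite("pics/w3.png",w["frame"][:,:,::-1])
s=snapshot("side");oc,u=rod(s,(215,180,279,222)); rel(oc)
E
```

```text
t: 5.5
ee_pos: [0.5159, -0.0462, 0.0551]
tool_rot: [-180.0, -0.0, 97.8]
ft_force: [-0.0, -0.1, 0.2]
width: 0.996
gripper_force: 0.0
rod rect [510.8 -27.7] 160.9 66.9 mean [ 0.508  -0.0288  0.0511] top [0.033 0.053 0.063] deg 5.54 n 711
rod in line mm -6.1 -107.7
```

View pics/w3.png

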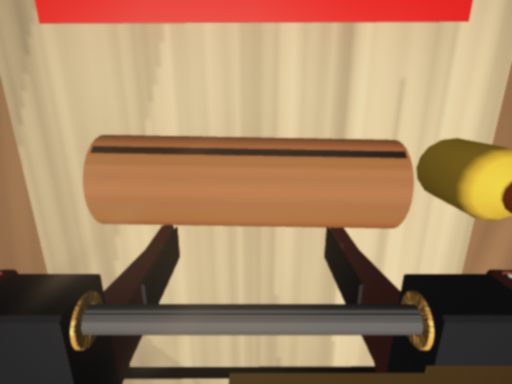

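The rod is rolling straight ahead of the fingers: its dark stripe has moved to row 152 and the red line is ahead at row 10. The gap to the bottle is unchanged, so I'll carry on.

```bash
python3 -m pendant '0 0 0 .002 0 0 -1;0 0 0 .003 0 0 -1;0 0 0 .003 0 0 -1;0 0 0 .003 0 0 -1;0 0 0 .003 0 0 -1;0 0 0 .003 0 0 -1;0 0 0 .003 0 0 -1;0 0 0 .003 0 0 -1;0 0 0 .003 0 0 -1;0 0 0 .003 0 0 -1;0 0 0 .003 0 0 -1;0 0 0 .003 0 0 -1;0 0 0 .003 0 0 -1;0 0 0 .003 0 0 -1;0 0 0 .003 0 0 -1;0 0 0 .003 0 0 -1;0 0 0 .003 0 0 -1;0 0 0 .002 0 0 -1;0 0 0 .002 0 0 -1;0 0 0 .001 0 0 -1'
python3 - <<'E'
from m import *
w=snapshot("wrist");cv2.imwrite("pics/w4.png",w["frame"][:,:,::-1]);np.savez("w4.npz",**w)
X=tall(w,(0,0,512,225),.05,.07); print(len(X),X.mean(0),X[:,2].max())
p=ctrl.read_state()["ee_pos"];rel(p[:2])
find(w,"red",.012,(0,0,512,200))
E
```

```text
t: 7.27
ee_pos: [0.5084, 0.0083, 0.0551]
tool_rot: [-180.0, -0.0, 97.8]
ft_force: [-0.7, -0.9, -0.8]
width: 0.997
gripper_force: 0.0
25163 [0.50103818 0.04845793 0.05916768] 0.06484054389374522
rod in line mm -3.4 -71.7
red mean [0.5704 0.0911] rect c [565.4  90.4] LW 105.9 10.4 deg 8.53 n 2758
```

View pics/w4.png

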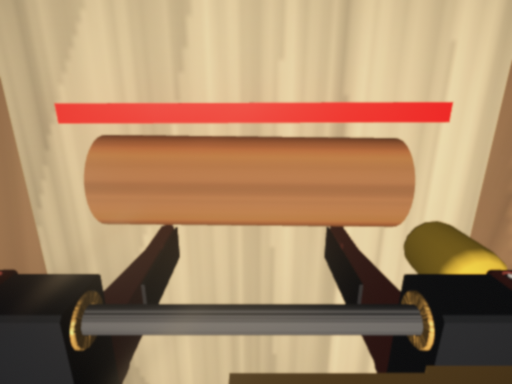

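The rod is straight, with the red stripe just beyond it (rows 102–123). Now I'll measure the remaining distance from this view.

```bash
cat > w.py <<'E'
from m import *
def meas(s,box,redH=6):
    h=cv2.cvtColor(s["frame"],cv2.COLOR_RGB2HSV).astype(int)
    m=((h[...,0]<4)|(h[...,0]>174))&(h[...,1]>170)&(h[...,2]>120); m[260:]=0
    n,l,st,_=cv2.connectedComponentsWithStats(m.astype(np.uint8)); k=1+np.argmax(st[1:,4])
    v,u=np.nonzero(l==k); P=cast(s,np.c_[u,v],.012)[:,:2]
    c,(L,W),a=cv2.minAreaRect((P*1000).astype(np.float32)); L,W=max(L,W),min(L,W)
    e=np.linalg.svd(P-P.mean(0),full_matrices=False)[2][0]; e*=np.sign(e[0]); print("line",np.round(c,1),L,W,"deg",np.degrees(np.arctan2(e[1],e[0])))
    c=np.array(c)/1000; nn=np.array([-e[1],e[0]])
    X=tall(s,box,.04,.075)   # rod: circle fit across the line, per half
    a=(X[:,:2]-c)@e; b=(X[:,:2]-c)@nn
    for q in (a<np.median(a),a>=np.median(a),a>-9):
        A=np.c_[2*b[q],2*X[q,2],np.ones(q.sum())]; f=np.linalg.lstsq(A,b[q]**2+X[q,2]**2,rcond=None)[0]
        print("axis across %.4f z %.4f r %.4f along %.4f"%(f[0],f[1],np.sqrt(f[2]+f[0]**2+f[1]**2),a[q].mean()))
    print("along ends",np.percentile(a,[.5,99.5]).round(4))
E
python3 - <<'E'
from w import *
meas(dict(np.load("w4.npz")),(80,125,420,222))
E
```

```text
line [499.1  81. ] 240.27291870117188 10.894359588623047 deg 7.937613379834003
axis across -0.0356 z 0.0380 r 0.0244 along -0.0427
axis across -0.0365 z 0.0381 r 0.0244 along 0.0373
axis across -0.0360 z 0.0382 r 0.0243 along -0.0027
along ends [-0.0813  0.077 ]
```

The sizes check out: the line measures 240 × 11 mm and the rod radius fits at 24.4 mm. 36 mm remain, so I'll push 32 and re-measure.

```bash
python3 -m pendant '0 0 0 .001 0 0 -1;0 0 0 .002 0 0 -1;0 0 0 .003 0 0 -1;0 0 0 .003 0 0 -1;0 0 0 .003 0 0 -1;0 0 0 .003 0 0 -1;0 0 0 .003 0 0 -1;0 0 0 .003 0 0 -1;0 0 0 .003 0 0 -1;0 0 0 .002 0 0 -1;0 0 0 .002 0 0 -1;0 0 0 .001 0 0 -1;0 0 0 .001 0 0 -1;0 0 0 .001 0 0 -1;0 0 0 .0005 0 0 -1;0 0 0 .0005 0 0 -1;0 0 0 0 0 0 -1'
python3 - <<'E'
from w import *
w=snapshot("wrist");cv2.imwrite("pics/w5.png",w["frame"][:,:,::-1]);np.savez("w5.npz",**w)
p=ctrl.read_state()["ee_pos"];rel(p[:2],np.array([.4991,.081]),np.radians(7.94))
s=snapshot("wrist"); X=tall(s,(80,125,420,222),.04,.075)
e=np.array([np.cos(.1385),np.sin(.1385)]);nn=np.array([-e[1],e[0]]);b=(X[:,:2]-[.4991,.081])@nn;a=(X[:,:2]-[.4991,.081])@e
for q in (a<0,a>=0):
    f=np.linalg.lstsq(np.c_[2*b[q],2*X[q,2],np.ones(q.sum())],b[q]**2+X[q,2]**2,rcond=None)[0];print(f[:2],np.sqrt(f[2]+f[0]**2+f[1]**2))
E
```

```text
t: 8.73
ee_pos: [0.5041, 0.0396, 0.0552]
tool_rot: [-180.0, -0.0, 97.8]
ft_force: [-0.6, -0.1, -0.5]
width: 0.997
gripper_force: 0.0
rod in line mm -0.8 -41.7
[-0.00486768  0.03815072] 0.024336733116657676
[-0.00569556  0.03815519] 0.02430387245915612
```

View pics/w5.png

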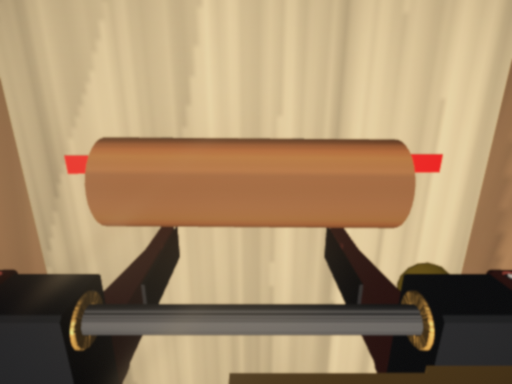

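The stripe shows at both ends, (77,164) and (428,163), and about 5 mm remain. I'll close the gap slowly, then back off.

```bash
python3 -m pendant '0 0 0 .0005 0 0 -1;0 0 0 .0005 0 0 -1;0 0 0 .0005 0 0 -1;0 0 0 .0005 0 0 -1;0 0 0 .0005 0 0 -1;0 0 0 .0005 0 0 -1;0 0 0 .0005 0 0 -1;0 0 0 .0005 0 0 -1;0 0 0 .0003 0 0 -1;0 0 0 .0002 0 0 -1;0 0 0 .0001 0 0 -1;0 0 0 0 0 0 -1;0 0 0 -.0005 0 0 -1;0 0 0 -.001 0 0 -1;0 0 0 -.002 0 0 -1;0 0 0 -.005 0 0 -1;0 0 0 -.01 0 0 -1;0 0 0 -.01 0 0 -1;0 0 0 0 0 0 -1'
python3 - <<'E'
from w import *
for i in range(2):
    s=snapshot("wrist"); X=tall(s,(70,60,430,200),.04,.075)
    e=np.array([np.cos(.1385),np.sin(.1385)]);nn=np.array([-e[1],e[0]]);b=(X[:,:2]-[.4991,.081])@nn;a=(X[:,:2]-[.4991,.081])@e
    for q in (a<0,a>=0):
        f=np.linalg.lstsq(np.c_[2*b[q],2*X[q,2],np.ones(q.sum())],b[q]**2+X[q,2]**2,rcond=None)[0];print(f[:2],np.sqrt(f[2]+f[0]**2+f[1]**2))
    print(a.min(),a.max())
cv2.imwrite("pics/w6.png",s["frame"][:,:,::-1])
E
```

```text
t: 10.42
ee_pos: [0.5076, 0.0128, 0.0553]
tool_rot: [180.0, 0.1, 97.6]
ft_force: [0.6, -0.3, 0.4]
width: 1.003
gripper_force: 0.0
[-0.00049644  0.03787441] 0.024598786830197582
[-0.0013331   0.03786091] 0.02459398464766946
-0.08269191801299296 0.07926970385593862
[-0.00049437  0.03791641] 0.024571645764537922
[-0.00131759  0.03789426] 0.024567883056212676
-0.0826405216421092 0.0788447944193247
```

View pics/w6.png

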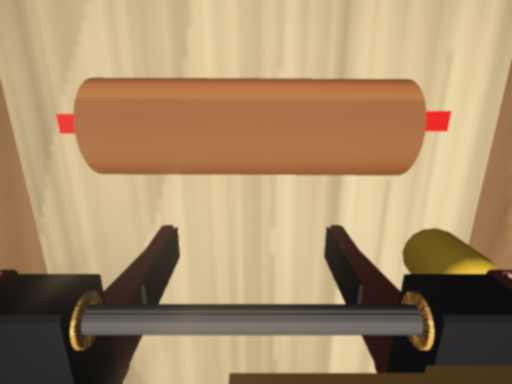

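The rod lies at rest on the line, about 1 mm off across and 2 mm along. The stripe shows at both ends, (66,123) and (438,121), and the fingers are clear.

```bash
python3 -c "
from workcell import ctrl
print(ctrl.close_job())"
```

```text
the job is handed in; nothing more can be done
None
```

I rolled the rod about 115 mm onto the red line and handed the job in. It lies at rest about 1 mm off across and 2 mm along by the wrist camera, with the fingers clear; the hand-in did not report a verdict.

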